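# Riddle the walnuts

### The job

Take the slotted basket by its black grip and shake or rock it low over the white tray until all four shell chips have dropped through into the tray while the three walnuts stay in the basket; then tip the walnuts out over the spout into the dotted bowl. Hang the empty basket level in the tray again by both wings, setting it down gently, and let go. Do not touch walnuts or chips with the gripper, and leave the bowl, mug, kitchen timer and garlic where they are.

Things in the scene. Friction and masses are not known exactly. Their poses are not given: they have to be found in the camera images.
- tray: White enamelled catch tray, an open box 172 (x) x 164 (y) x 60 mm high, walls and floor 4 mm; it does not move. Origin: middle of its underside, on the worktop; z up. Its rim is 60 mm above the worktop. Wall cabinets hang about 0.5 m above the rear of the worktop (world x over 0.58 m), so keep the arm low or back there.
- grip (a point): Middle of the black grip bar of the slotted basket: flat-faced, 70 mm long (this frame's y), 14 mm thick (x), 28 mm high (z), on a bow. It leans back 0.35 rad, top away from the spout: this frame is the basket's turned by -0.35 rad about y. From point basket_floor it lies at x -6, y 0, z +110 mm (basket axes). Grip it along its leaning z, across x, so that the basket stays level.
- basket_floor (a point): Middle of the top of the basket's floor. Basket axes: x to the spout, y along the grip bar, z up. Steel, about 320 g, 118 x 118 mm inside, walls 42 mm high. Floor: three flat bars along x, 16 mm wide, at y 0 and +-34 mm; the four gaps between and outside them, 17 to 18 mm wide, are open slots: chips that slide off a bar drop through, walnuts do not. Hung in the tray it is 26 mm above the worktop.
- spout (a point): Middle of the spout's edge, 77 mm wide, 59 mm ahead (x) and 8.5 mm above point basket_floor; basket axes. The floor rises to it as a 22 mm long ramp of 0.42 rad between slanting cheeks. The walnuts roll out over it once the basket is tipped spout down by about 0.6 to 0.9 rad.
- wing (a point): Middle of the underside of the basket's left wing (y +76.5, z +34 mm from point basket_floor, basket axes); the right one is its mirror image. The wings, 44 mm long in x and reaching out to 93 mm either side, hang on the tray's rims, with some 11 mm of play either way in y and 21 mm in x between basket and tray walls.
- bowl_in (a point): Middle of the inside floor of the small white dotted bowl (130 mm across, 55 mm high; this point 9 mm above the worktop). Loose, 176 g.
- mug: Speckled mug, 90 x 122 x 100 mm, bystander. Origin under its middle.
- timer: White round kitchen timer with a dark knob, 66 mm across, 48 mm high, bystander. Origin under its middle.
- garlic: Bulb of garlic, 50 mm, bystander. Origin under its middle.
- walnut_1_c (a point): Centre of walnut 1: brown ball of 32 mm, 15 g; at the start in the basket.
- walnut_2_c (a point): Centre of walnut 2: brown ball of 32 mm, 15 g; at the start in the basket.
- walnut_3_c (a point): Centre of walnut 3: brown ball of 32 mm, 15 g; at the start in the basket.
- chip_1_c (a point): Centre of shell chip 1: dark flat disc 13 mm across, 6 mm thick, 10 g; friction about 0.5 to 0.7, so it stays on its floor bar while the basket is level and still. On the tray's floor its centre is 7 to 11 mm above the worktop.
- chip_2_c (a point): Centre of shell chip 2: dark flat disc 13 mm across, 6 mm thick, 10 g; friction about 0.5 to 0.7, so it stays on its floor bar while the basket is level and still. On the tray's floor its centre is 7 to 11 mm above the worktop.
- chip_3_c (a point): Centre of shell chip 3: dark flat disc 13 mm across, 6 mm thick, 10 g; friction about 0.5 to 0.7, so it stays on its floor bar while the basket is level and still. On the tray's floor its centre is 7 to 11 mm above the worktop.
- chip_4_c (a point): Centre of shell chip 4: dark flat disc 13 mm across, 6 mm thick, 10 g; friction about 0.5 to 0.7, so it stays on its floor bar while the basket is level and still. On the tray's floor its centre is 7 to 11 mm above the worktop.
Things that resemble listed ones, but are neither listed nor needed, are in the scene too. What is shaped like the part that bears walnut_3_c but green or pink is not meant.

How it is judged:
By the outcome, as a careful person would: the job done as asked, in the order asked, and still so for the second after the job is handed in, with the robot touching nothing.
It also fails if it takes over 66 s, if anything falls off the work surface, if the arm or the gripper's body presses on something with over 40 N, if the wrist force passes 120 N, or if a joint passes its speed limit or range.

### The arm

A 6-joint arm with a two-finger parallel gripper is mounted at the origin on a cart in front of the work surface, level with it; the furniture and walls round the work are solid. World frame = base frame: x ahead of the robot, y to its left, z up, the work surface at z = 0. Lengths are in m, angles in rad, forces in N, time in s.
With the tool pointing down it reaches from about 0.3 to 0.875 m from the base axis. Payload 6.4 kg.
Tool frame: the origin (TCP) lies between the finger pads; the fingertips stand 25 mm ahead of it and the grasp point (between the pads) lies 6 mm ahead of it; z points along the fingers, y is the line along which they close (so a half turn about z gives the same grasp; the last joint's range is limited). The gripper opens to 85 mm and grips with 20 to 120 N. Pads are 22 mm wide; open, the fingers measure 114 mm over their backs; the gripper's body (76 mm by 85 mm) begins 54 mm behind the grasp point. The pads swing forward as they close: fully open they stand 13 mm farther back than shut.
Start: joints at [0.936, 0.181, 1.607, -0, 1.354, -0.206], TCP at [0.239, 0.523, 0.256] pointing down, gripper open.
Joint ranges: [-2.99, 2.99], [-0.89, 2.07], [0.3, 2.58], [-1.14, 4.28], [0, 2.63], [-3.12, 3.12]. Speed limits (rad/s): [2.57, 2.57, 3.01, 3.14, 3.14, 3.14].

### API

Orientations are given as a unit quaternion [w, x, y, z].
In Python, from bench import ctrl gives the robot as it stands.
- The arm moves only by the tool servo_tool, never from a script. Its argument "series" is text: rows parted by semicolons, each of 7 numbers parted by spaces: the gripper command: -1 is fully open, 1 is shut, values between are in proportion, then the shift along the tool's x, y, z in m, then the turn, a rotation vector about the tool's x, y, z in degrees. A call has 1 to 12 rows; each row is the pose to reach, as a shift and turn from the pose commanded when the call began, along the tool's axes at that moment; what a row does not reach only later rows make up. A row lasts 1/12 s, in which the tool goes at most 41.7 mm and 7.16 degrees, less where a joint would pass 70% of its speed; a pose out of reach is approached as far as the arm can. A call with a gripper value outside its range is refused whole. The fingers move at their own pace and stop on an object; the grip force is fixed at half the most. Time passes only in rows, so rows that repeat a pose let the fingers close. It gives the time, the measured TCP pose, the force, the opening and the grip force at its end, in the units of the state.
- ctrl.get_obs(): the state, without advancing time (a new reading comes with each control period).
- ctrl.camera(name): name is "scene" or "top"; returns a dict with "img" (400x640x3 uint8, red, green, blue), "z_map" (400x640 float32, m along the optical axis (not along the pixel's ray), 0 where there is no reading), "fovy" (degrees; the focal length in pixels is half the picture's height over the tangent of half this angle, whatever the lens; pixels are square), "cx", "cy" (the principal point, pixels), "extrinsics" (4x4, takes a point from camera to world coordinates). Camera axes: x right, y down, z forward; pixel columns grow to the right and rows downward; lengths in m; the calibration is good to about 2 mm. A picture is of the moment at which its call begins.
- ctrl.hand_in(): hands the job in; it is judged then, once.
The state is a dict: "time_s": time; "q": joint angles; "dq": joint speeds; "joint_efforts": joint torques, N m; "eef_pos": TCP position; "eef_rot": TCP orientation; "wrist_force": force on the tool from outside, world axes, zero at the start; "torque": the same for the moment, N m; "opening": opening from 0.0 (shut) to 1.0 (fully open); "grasp_force": force on a finger pad.
Only numpy, scipy, OpenCV 4.12 (cv2) and the standard library are available. Lean on these libraries where they do the work, as an engineer would, in place of code of your own. Each camera call takes 0.05 s, during which the arm holds its last target. There are 200 camera calls.

## Working session

There is one attempt and no reset: what is moved stays moved. The work goes in short steps, Python scripts to look and compute and a tool call to move; the robot and the scene stay as the last step left them, time stands still between calls to the robot, and variables do not carry over. Pictures are saved under pics/ and viewed, at most 10 in all, crops included, and the job is handed in when it is done.

Besides the shell and the picture viewer there is one more tool, called after "Emit:" as a command line: name --argument value ..., lists and objects as JSON in quotes. servo_tool: Moves the arm, as the interface text tells. Its arguments: {"type":"object","properties":{"series":{"type":"string"}},"required":["series"]}

```bash
mkdir -p pics; cat > h.py <<'E'
import numpy as np, cv2
from bench import ctrl
from scipy.spatial.transform import Rotation as R
def cam(n,save=None):
    c=ctrl.camera(n)
    if save: cv2.imwrite('pics/'+save,c['img'][:,:,::-1])
    return c
def cloud(c):
    h,w=c['z_map'].shape; f=h/2/np.tan(np.radians(c['fovy'])/2)
    u,v=np.meshgrid(np.arange(w),np.arange(h)); z=c['z_map']
    P=np.stack([(u-c['cx'])/f*z,(v-c['cy'])/f*z,z,np.ones_like(z)],-1)@np.array(c['extrinsics']).T
    P=P[...,:3]; P[z==0]=np.nan
    return P
E
python3 - <<'E'
from h import *
a=cam('scene','s0.png');b=cam('top','t0.png')
np.savez('c0.npz',s=cloud(a),t=cloud(b))
print(b['fovy'],b['cx'],b['cy'],np.round(b['extrinsics'],3)); print(np.round(a['extrinsics'],3))
print(ctrl.get_obs())
E
```

```text
56.44299080166659 321.0904728566271 199.20874475318806 [[-1.600e-02 -9.850e-01  1.730e-01  3.420e-01]
 [-1.000e+00  1.600e-02  1.000e-03 -2.300e-02]
 [-3.000e-03 -1.730e-01 -9.850e-01  1.156e+00]
 [ 0.000e+00  0.000e+00  0.000e+00  1.000e+00]]
[[ 0.794 -0.393  0.464  0.008]
 [-0.608 -0.536  0.586 -0.676]
 [ 0.018 -0.747 -0.664  0.885]
 [ 0.     0.     0.     1.   ]]
{'time_s': 0.1, 'q': array([ 9.35708015e-01,  1.81460644e-01,  1.60789032e+00, -5.49896590e-06,
        1.35378973e+00, -2.06305706e-01]), 'dq': array([ 6.57144571e-04,  6.77704756e-04, -2.94769961e-03,  2.14333802e-03,
       -9.13936508e-05, -8.71427581e-04]), 'joint_efforts': array([-1.31015354e-04, -4.45880699e+01, -3.52240169e+01, -3.41866507e-04,
        4.09766013e-03, -3.73410512e-05]), 'eef_pos': array([0.2387824 , 0.52258507, 0.25548619]), 'eef_rot': array([-3.13656640e-04,  2.12752062e-01,  9.77105911e-01, -7.07624897e-04]), 'wrist_force': array([ 0.78601852, -0.499901  ,  0.93620483]), 'torque': array([ 0.03194901, -0.0019657 , -0.0232032 ]), 'grasp_force': 0.0, 'opening': 0.9987124220371804}
```

View pics/s0.png

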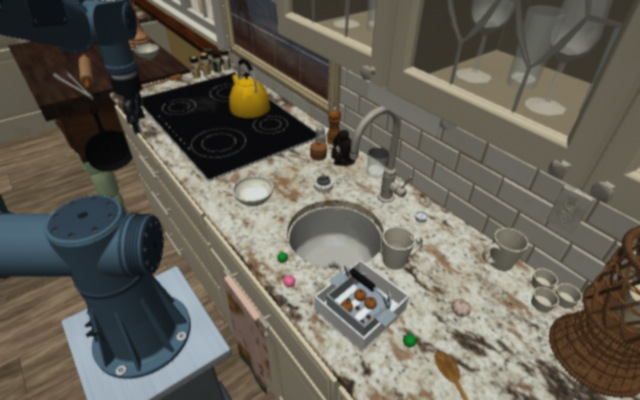

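View pics/t0.png

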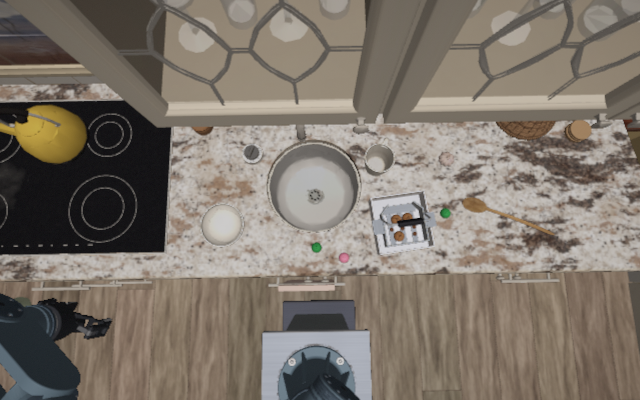

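The pictures show the tray with the basket at (402,223) in top and (361,300) in scene. The bowl on the counter is at (222,225) top / (253,190) scene; a similar one on the far table at (146,48) scene is out of reach. The green and pink balls are decoys. I'll enlarge both views.

```bash
python3 - <<'E'
from h import *
s=cv2.imread('pics/s0.png');t=cv2.imread('pics/t0.png')
a=cv2.resize(t[185:260,362:442],(400,375),interpolation=cv2.INTER_CUBIC)   # x5
b=cv2.resize(s[255:350,310:415],(400,362),interpolation=cv2.INTER_CUBIC)   # x3.81
c=cv2.resize(t[195:255,192:252],(200,200),interpolation=cv2.INTER_CUBIC)
d=cv2.resize(s[170:210,228:278],(250,200),interpolation=cv2.INTER_CUBIC)
o=np.zeros((580,800,3),np.uint8);o[:375,:400]=a;o[:362,400:]=b;o[378:578,:200]=c;o[378:578,210:460]=d
cv2.imwrite('pics/crop0.png',o)
z=np.load('c0.npz')
for k in 'st':
    P=z[k];
    # tray rim z 55-65mm
    for nm,(xl,xh,yl,yh) in dict(tray=(.2,.6,-.35,0.0),bowl=(.2,.6,.1,.4)).items():
        m=(P[...,0]>xl)&(P[...,0]<xh)&(P[...,1]>yl)&(P[...,1]<yh)
        for lo,hi in ((.048,.057),(.057,.063),(.063,.09),(.11,.16)):
            n=m&(P[...,2]>lo)&(P[...,2]<hi)
            if n.sum()>5:
                q=P[n]; print(k,nm,lo,n.sum(),q.min(0).round(3),q.max(0).round(3),cv2.minAreaRect(q[:,:2].astype(np.float32)*1000))
P=z['s'];m=(P[...,2]>.125)&(P[...,2]<.17)&(P[...,0]<.6)&(P[...,0]>.25)&(abs(P[...,1]+.2)<.15)
print(np.argwhere(m)[:,::-1].min(0),np.argwhere(m)[:,::-1].max(0))
for u,v in ((402,212),(411,222),(242,0),(222,225)): print(u,v,z['t'][v,u].round(3))
E
```

```text
s tray 0.048 727 [ 0.367 -0.35   0.048] [ 0.557 -0.172  0.057] ((463.0257263183594, -261.35980224609375), (174.16415405273438, 165.01536560058594), 7.174708843231201)
s tray 0.057 624 [ 0.368 -0.35   0.057] [ 0.557 -0.17   0.063] ((462.6778869628906, -261.8030700683594), (173.52622985839844, 178.87081909179688), 7.261495113372803)
s tray 0.063 347 [ 0.389 -0.35   0.063] [ 0.521 -0.175  0.088] ((456.5462341308594, -263.60174560546875), (121.82916259765625, 174.6463623046875), 7.330595970153809)
s tray 0.11 303 [ 0.438 -0.328  0.11 ] [ 0.47  -0.204  0.152] ((451.38140869140625, -267.3216247558594), (21.123014450073242, 126.161865234375), 7.891409873962402)
s bowl 0.048 152 [0.399 0.208 0.048] [0.528 0.339 0.056] ((463.6665954589844, 274.34393310546875), (131.32382202148438, 126.37623596191406), 58.896942138671875)
t tray 0.048 281 [ 0.375 -0.35   0.048] [ 0.559 -0.17   0.057] ((464.0043029785156, -262.0647888183594), (172.52670288085938, 164.4087371826172), 7.117255210876465)
t tray 0.057 385 [ 0.37  -0.35   0.057] [ 0.558 -0.172  0.063] ((463.6426086425781, -262.1699523925781), (171.8562774658203, 178.51087951660156), 7.0871477127075195)
t tray 0.063 343 [ 0.372 -0.349  0.063] [ 0.554 -0.174  0.088] ((463.66119384765625, -261.2102355957031), (169.26451110839844, 177.191162109375), 6.570015907287598)
t tray 0.11 234 [ 0.439 -0.327  0.11 ] [ 0.473 -0.202  0.155] ((453.8307189941406, -265.28875732421875), (22.932737350463867, 124.77674102783203), 6.981832027435303)
t bowl 0.048 177 [0.401 0.21  0.048] [0.529 0.339 0.057] ((463.7767333984375, 272.8418273925781), (129.1708526611328, 127.86003112792969), 45.25025939941406)
t bowl 0.057 15 [0.404 0.209 0.057] [0.522 0.334 0.059] ((465.08551025390625, 271.8905944824219), (115.49668884277344, 123.51824951171875), 7.530531406402588)
[344 266] [383 297]
402 212 [ 0.497 -0.269  0.027]
411 222 [ 0.452 -0.265  0.152]
242 0 [0.774 0.102 0.608]
222 225 [0.468 0.284 0.01 ]
```

View pics/crop0.png

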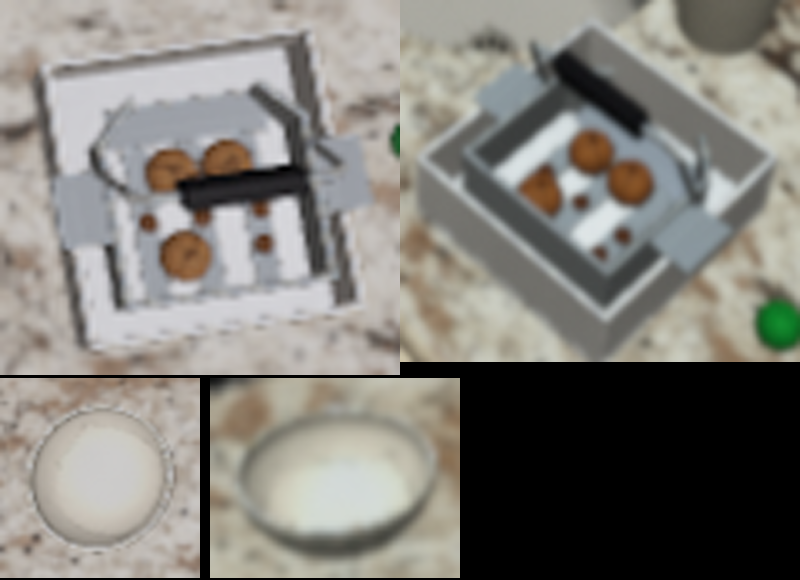

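Top crop: the grey ramp/spout plate is at (185,115) on the far side (world +x), and the black bar is at (245,187) with the wings at (85,210) and (345,170). The tray's yaw is about 7.1° and its centre is (0.463,-0.262). The bowl is the only white one on the counter and its size fits: centre (0.464,0.273), 130 mm across, floor at 10 mm.

```bash
cat >> h.py <<'E'
def delta(p,Rm,pose=None):
    """shift (tool axes) and rotvec deg from current commanded(measured) pose to target"""
    o=ctrl.get_obs(); q=o['eef_rot']; R0=R.from_quat([q[1],q[2],q[3],q[0]])
    return R0.inv().apply(np.array(p)-o['eef_pos']).round(4),np.degrees((R0.inv()*Rm).as_rotvec()).round(2)
def toolR(yaw,roll=0,pitch=0):
    """tool orientation for basket yaw, roll about basket x, pitch about basket y (spout down +), rad"""
    B=R.from_euler('ZYX',[yaw,pitch,roll])
    c,s=np.cos(.35),np.sin(.35)
    M=np.array([[0,c,s],[1,0,0],[0,s,-c]])  # cols: tool x,y,z in basket
    return B*R.from_matrix(M)
E
python3 - <<'E'
from h import *
z=np.load('c0.npz'); yaw=np.radians(7.1)
for k,f in (('s','s0'),('t','t0')):
    P=z[k]; im=cv2.imread(f'pics/{f}.png').max(-1)
    m=(P[...,2]>.118)&(P[...,2]<.165)&(P[...,0]<.6)&(P[...,0]>.25)&(abs(P[...,1]+.26)<.15)&(im<60)
    q=P[m]; print(k,m.sum(),'bar',cv2.minAreaRect(q[:,:2].astype(np.float32)*1000),q[:,2].min(),q[:,2].max(),q.mean(0))
    # wings: z .06-.066 outside box
    d=P-np.array([.4635,-.262,0]); lx=d[...,0]*np.cos(yaw)+d[...,1]*np.sin(yaw); ly=-d[...,0]*np.sin(yaw)+d[...,1]*np.cos(yaw)
    for s in (1,-1):
        m=(P[...,2]>.057)&(P[...,2]<.07)&(s*ly>.064)&(s*ly<.1)&(abs(lx)<.05)&(cv2.imread(f'pics/{f}.png').max(-1)>90)
        m2=m&(s*ly>.0855)
        if m2.sum(): print(s,m2.sum(),'x',lx[m2].min(),lx[m2].max(),'ymax',abs(ly[m2]).max(),'z',np.median(P[m2][:,2]))
M=toolR(yaw); print(M.as_matrix().round(3))
E
```

```text
s 200 bar ((448.16302490234375, -268.73974609375), (14.051461219787598, 65.8440170288086), 5.531557083129883) 0.1228671545536063 0.1518993052768518 [ 0.44727533 -0.26891622  0.14454079]
1 28 x -0.026730559104167488 0.016813728973962692 ymax 0.08976460867844012 z 0.06131307083917609
-1 74 x -0.0268152926194762 0.016436584941301333 ymax 0.09569071279161703 z 0.06121706596506449
t 150 bar ((453.31463623046875, -266.1876220703125), (19.338577270507812, 68.44647216796875), 5.195993423461914) 0.12768396034806995 0.15473887276177 [ 0.45296865 -0.26506768  0.14581559]
1 18 x -0.024977204725809513 0.016621030685557862 ymax 0.08956785728153722 z 0.06292766968736929
-1 55 x -0.02648583302306387 0.016184693429107583 ymax 0.09694351604730926 z 0.06302142779982556
[[-0.124  0.932  0.34 ]
 [ 0.992  0.116  0.042]
 [-0.     0.343 -0.939]]
```

```bash
python3 - <<'E'
from h import *
g=np.array([.453,-.2665,.136]); M=toolR(np.radians(6.5)); tz=M.as_matrix()[:,2]
print(delta(g-.116*tz,M), g-.116*tz)
E
```

```text
(array([-0.4888, -0.6491,  0.0114]), array([-18.33, -10.28,  58.32])) [ 0.41347954 -0.27100279  0.24496723]
```

Emit:
servo_tool --series "-1 -0.04 -0.053 0.001 -1.5 -0.8 4.8;-1 -0.06 -0.08 0.001 -3 -1.7 9.7;-1 -0.085 -0.11 0.002 -4.5 -2.5 14.5;-1 -0.11 -0.145 0.002 -6 -3.4 19.4;-1 -0.135 -0.18 0.003 -7.5 -4.3 24;-1 -0.16 -0.21 0.004 -9 -5.1 29;-1 -0.185 -0.24 0.005 -10.7 -6 34;-1 -0.21 -0.275 0.005 -12 -6.8 39;-1 -0.235 -0.31 0.006 -14 -7.7 44;-1 -0.26 -0.34 0.006 -15.2 -8.6 48.6;-1 -0.285 -0.375 0.007 -17 -9.4 53.4;-1 -0.31 -0.41 0.008 -18.33 -10.28 58.32"

```text
time_s: 1.1
eef_pos: [0.3463, 0.0413, 0.2489]
eef_rot: [0.117, 0.655, 0.735, 0.131]
wrist_force: [0.5, 0.0, 0.5]
opening: 1.003
grasp_force: 0.0
```

```bash
python3 - <<'E'
from h import *
g=np.array([.453,-.2665,.136]); M=toolR(np.radians(6.5)); tz=M.as_matrix()[:,2]
print(delta(g-.116*tz,M), ctrl.get_obs()['q'].round(3))
E
```

```text
(array([-0.3179,  0.0275,  0.0142]), array([ 0.13, -0.05,  0.11])) [-0.377 -0.726  2.357  0.176  1.202 -0.53 ]
```

Emit:
servo_tool --series "-1 -0.035 0.003 0.002 0 0 0;-1 -0.07 0.006 0.003 0 0 0;-1 -0.105 0.009 0.005 0 0 0;-1 -0.14 0.012 0.006 0 0 0;-1 -0.175 0.015 0.008 0 0 0;-1 -0.21 0.018 0.009 0 0 0;-1 -0.245 0.021 0.011 0 0 0;-1 -0.28 0.024 0.0125 0 0 0;-1 -0.318 0.0275 0.014 0.1 0 0.1;-1 -0.318 0.0275 0.014 0.1 0 0.1;-1 -0.318 0.0275 0.014 0.1 0 0.1"

```text
time_s: 2.02
eef_pos: [0.4141, -0.2705, 0.2436]
eef_rot: [0.113, 0.656, 0.735, 0.13]
wrist_force: [0.3, -0.4, 0.4]
opening: 0.998
grasp_force: 0.0
```

```bash
python3 - <<'E'
from h import *
g=np.array([.453,-.2665,.136]); M=toolR(np.radians(6.5)); tz=M.as_matrix()[:,2]
print(delta(g-.006*tz,M), ctrl.get_obs()['q'].round(3))
s=cam('scene')['img'];t=cam('top')['img']
o=np.zeros((400,800,3),np.uint8);o[:400,:400]=cv2.resize(t[170:270,352:452],(400,400),interpolation=cv2.INTER_CUBIC);o[:400,400:]=cv2.resize(s[215:345,295:425],(400,400),interpolation=cv2.INTER_CUBIC)
cv2.imwrite('pics/pre.png',o[:,:,::-1])
E
```

```text
(array([-0.0009,  0.0003,  0.1085]), array([-0.22, -0.24, -0.01])) [-1.014 -0.144  2.     0.343  1.158 -1.246]
```

View pics/pre.png

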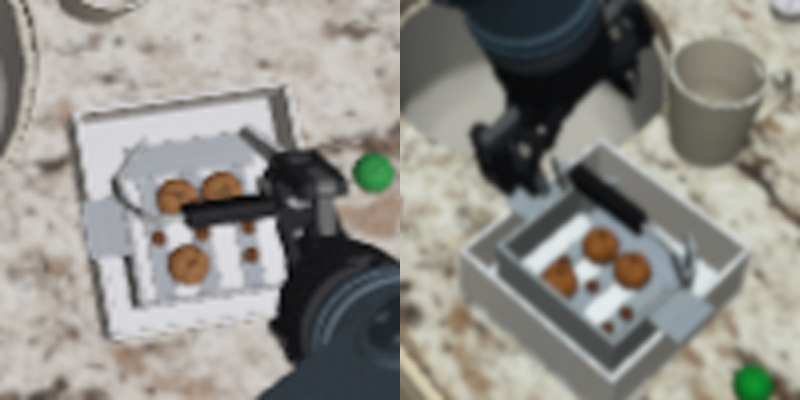

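The open fingers straddle the line above the bar (top (245,210), scene (605,195)), so I can go down.

Emit:
servo_tool --series "-1 0 0 0.025 0 0 0;-1 0 0 0.05 -0.2 -0.2 0;-1 -0.001 0 0.075 -0.2 -0.2 0;-1 -0.001 0 0.09 -0.2 -0.2 0;-1 -0.001 0 0.1 -0.2 -0.2 0;-1 -0.001 0 0.108 -0.2 -0.2 0;-1 -0.001 0 0.108 -0.2 -0.2 0;-0.3 -0.001 0 0.108 -0.2 -0.2 0;0 -0.001 0 0.108 -0.2 -0.2 0;0.3 -0.001 0 0.108 -0.2 -0.2 0;0.5 -0.001 0 0.108 -0.2 -0.2 0;0.55 -0.001 0 0.108 -0.2 -0.2 0"

```text
time_s: 3.12
eef_pos: [0.4512, -0.2663, 0.1439]
eef_rot: [0.117, 0.655, 0.735, 0.13]
wrist_force: [0.0, -0.3, 0.3]
opening: 0.298
grasp_force: 0.0
```

Emit:
servo_tool --series "0.6 0 0 0 0 0 0;0.7 0 0 0 0 0 0;0.8 0 0 0 0 0 0;1 0 0 0 0 0 0;1 0 0 0 0 0 0;1 0 0 0 0 0 0"

```text
time_s: 3.62
eef_pos: [0.4513, -0.2662, 0.1437]
eef_rot: [0.117, 0.655, 0.735, 0.13]
wrist_force: [-0.7, 0.4, 4.9]
opening: 0.152
grasp_force: 58.7
```

```bash
python3 - <<'E'
from h import *
o=ctrl.get_obs();print(o['q'].round(3),o['wrist_force'],o['torque'])
q=o['eef_rot'];r=R.from_quat([q[1],q[2],q[3],q[0]]);print(r.as_matrix().round(3)); g=np.array([.453,-.2665,.136]);M=toolR(np.radians(6.5));print(delta(g-.006*M.as_matrix()[:,2],M))
print('lift45',r.inv().apply([0,0,.045]))
E
```

```text
[-0.935  0.064  2.03   0.389  0.903 -1.272] [-0.65840674  0.41649891  4.90197689] [-0.01581986  0.10154047 -0.02408451]
[[-0.115  0.932  0.342]
 [ 0.993  0.109  0.037]
 [-0.003  0.344 -0.939]]
(array([-0.0004, -0.0011,  0.0018]), array([0.09, 0.11, 0.17]))
lift45 [-0.0001275   0.01549539 -0.0422478 ]
```

Grip is firm (opening 13 mm, 59 N). I'll lift gently and centre the basket.

Emit:
servo_tool --series "1 0 0.002 -0.004 0 0 0;1 0 0.004 -0.01 0 0 0;1 0 0.006 -0.017 0 0 0;1 0 0.009 -0.024 0 0 0;1 0.001 0.013 -0.031 0 0 0;1 0.002 0.017 -0.038 0 0 0;1 0.003 0.0215 -0.045 0 0 0;1 0.003 0.0215 -0.045 0 0 0;1 0.003 0.0215 -0.045 0 0 0"

```text
time_s: 4.37
eef_pos: [0.4558, -0.2625, 0.1938]
eef_rot: [0.118, 0.654, 0.736, 0.13]
wrist_force: [0.1, 0.4, -3.7]
opening: 0.154
grasp_force: 58.6
```

Emit:
servo_tool --series "1 0.018 0 0 0 0 0;1 -0.018 0 0 0 0 0;1 0.018 0 0 0 0 0;1 -0.018 0 0 0 0 0;1 0.018 0 0 0 0 0;1 -0.018 0 0 0 0 0;1 0.018 0 0 0 0 0;1 -0.018 0 0 0 0 0;1 0.018 0 0 0 0 0;1 -0.018 0 0 0 0 0;1 0 0 0 0 0 0;1 0 0 0 0 0 0"

```text
time_s: 5.37
eef_pos: [0.4543, -0.2602, 0.1904]
eef_rot: [0.114, 0.655, 0.735, 0.131]
wrist_force: [-0.4, 0.8, -5.7]
opening: 0.151
grasp_force: 59.1
```

```bash
python3 - <<'E'
from h import *
o=ctrl.get_obs();print(o['q'].round(3),o['wrist_force'],o['opening'])
s=cam('scene')['img'];t=cam('top')['img']
o=np.zeros((400,800,3),np.uint8);o[:400,:400]=cv2.resize(t[170:270,352:452],(400,400),interpolation=cv2.INTER_CUBIC);o[:400,400:]=cv2.resize(s[235:345,305:415],(400,400),interpolation=cv2.INTER_CUBIC)
cv2.imwrite('pics/sh1.png',o[:,:,::-1])
E
```

```text
[-0.922 -0.012  1.996  0.357  1.008 -1.206] [-0.41405117  0.75408413 -5.68409714] 0.15148143337855335
```

View pics/sh1.png

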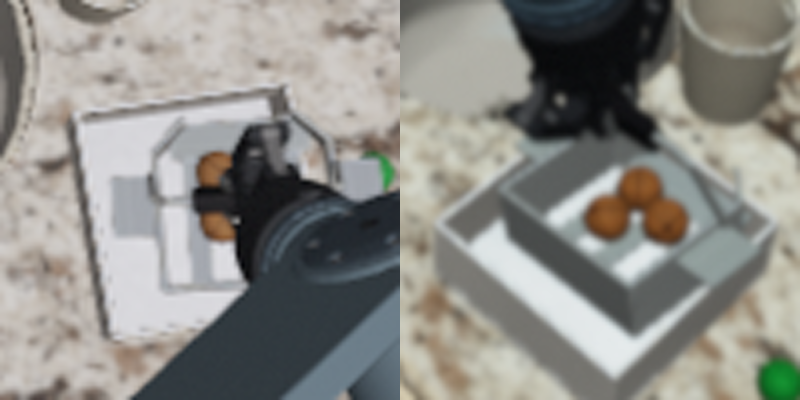

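Only the three walnuts show in the basket; no chips are on the visible bars. A rocking pass both ways should make sure.

Emit:
servo_tool --series "1 -0.012 0 0 0 6.3 2.3;1 -0.024 0 0 0 12.6 4.6;1 -0.037 0 0 0 18.8 6.8;1 -0.022 0 0 0 18.8 6.8;1 -0.052 0 0 0 18.8 6.8;1 -0.022 0 0 0 18.8 6.8;1 -0.052 0 0 0 18.8 6.8;1 -0.022 0 0 0 18.8 6.8;1 -0.052 0 0 0 18.8 6.8;1 -0.037 0 0 0 18.8 6.8;1 -0.024 0 0 0 12.6 4.6;1 0 0 0 0 6.3 2.3"

```text
time_s: 6.47
eef_pos: [0.456, -0.2664, 0.1935]
eef_rot: [0.078, 0.662, 0.727, 0.166]
wrist_force: [1.5, 0.2, -3.5]
opening: 0.154
grasp_force: 62.1
```

```bash
python3 - <<'E'
from h import *
g=np.array([.4543,-.2602,.1904]); print(delta(g,toolR(np.radians(6.5))))
E
```

```text
(array([ 0.006 , -0.0023,  0.0032]), array([ 0.15, -5.72, -2.17]))
```

Emit:
servo_tool --series "1 0.012 0 0 0 -6 -2.2;1 0.02 0 0 0 -12 -4.4;1 0.032 0 0 0 -18 -6.6;1 0.043 0 0 0 -24 -8.8;1 0.028 0 0 0 -24 -8.8;1 0.058 0 0 0 -24 -8.8;1 0.028 0 0 0 -24 -8.8;1 0.058 0 0 0 -24 -8.8;1 0.028 0 0 0 -24 -8.8;1 0.058 0 0 0 -24 -8.8;1 0.043 0 0 0 -24 -8.8;1 0.032 0 0 0 -18 -6.6"

```text
time_s: 7.47
eef_pos: [0.451, -0.2274, 0.1952]
eef_rot: [0.195, 0.635, 0.745, 0.058]
wrist_force: [-0.8, -0.1, -5.6]
opening: 0.154
grasp_force: 61.1
```

```bash
python3 - <<'E'
from h import *
g=np.array([.4543,-.2602,.1904]); print(delta(g,toolR(np.radians(6.5))))
E
```

```text
(array([-0.0312, -0.0047,  0.0109]), array([1.000e-02, 1.155e+01, 4.700e+00]))
```

```bash
python3 - <<'E'
from h import *
print(delta([.456,-.262,.26],toolR(np.radians(6.5),0,-.2)))
E
```

```text
(array([-0.0481,  0.0197, -0.0521]), array([-11.41,  11.05,   5.84]))
```

Emit:
servo_tool --series "1 -0.008 0 0.002 -1 2.4 1.2;1 -0.016 0 0.003 -2 4.8 2.3;1 -0.023 0 0.003 -3.5 7 3.5;1 -0.03 0 0.003 -5 9.5 4.7;1 -0.034 0.002 0 -6.5 11 5.8;1 -0.036 0.005 -0.01 -8 11 5.8;1 -0.039 0.008 -0.02 -9.5 11 5.8;1 -0.041 0.011 -0.028 -10.5 11 5.8;1 -0.043 0.014 -0.036 -11.4 11 5.8;1 -0.046 0.017 -0.044 -11.4 11 5.8;1 -0.048 0.02 -0.052 -11.4 11 5.8;1 -0.048 0.02 -0.052 -11.4 11 5.8"

```text
time_s: 8.47
eef_pos: [0.4574, -0.2661, 0.2642]
eef_rot: [0.185, 0.642, 0.717, 0.201]
wrist_force: [0.2, -1.1, -4.3]
opening: 0.158
grasp_force: 61.2
```

```bash
python3 - <<'E'
from h import *
C=np.array([.464,.273]);psi=np.radians(70);u=np.array([np.cos(psi),np.sin(psi)])
o=ctrl.get_obs();print(o['q'].round(2),o['eef_pos'],o['wrist_force'])
p=C-.10*u
print(p,delta([*p,.26],toolR(psi,0,-.2)))
s=cam('scene')['img'];t=cam('top')['img']
o=np.zeros((400,800,3),np.uint8);o[:400,:400]=cv2.resize(t[170:270,352:452],(400,400),interpolation=cv2.INTER_CUBIC);o[:400,400:]=cv2.resize(s[225:345,300:420],(400,400),interpolation=cv2.INTER_CUBIC)
cv2.imwrite('pics/sh2.png',o[:,:,::-1])
E
```

```text
[-1.04 -0.16  2.03  0.57  1.09 -1.37] [ 0.45743074 -0.26613298  0.26423126] [ 0.24017147 -1.09535038 -4.27047025]
[0.42979799 0.17903074] (array([0.4456, 0.0171, 0.0118]), array([-5.000e-02,  3.374e+01, -5.413e+01]))
```

View pics/sh2.png

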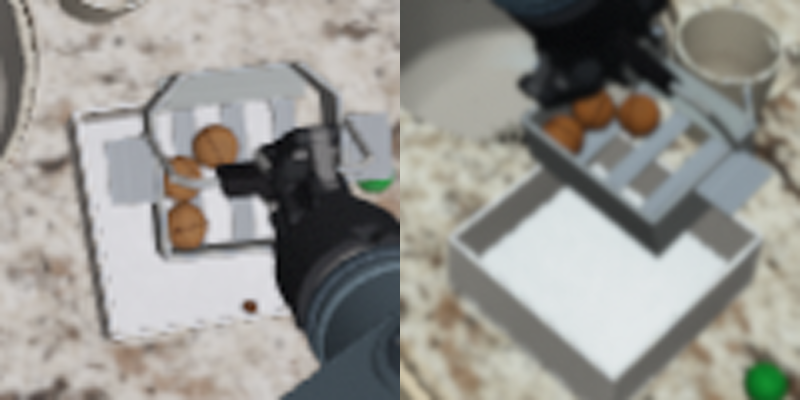

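One chip lies in the tray at top (250,305) and none are visible in the basket, whose walnuts sit to its left. I'll move towards the bowl with the spout slightly raised, then check the uncovered tray.

Emit:
servo_tool --series "1 0.005 0 0 0 0.4 -0.6;1 0.015 0.001 0 0 1.1 -1.8;1 0.03 0.001 0.001 0 2.3 -3.6;1 0.05 0.002 0.001 0 3.8 -6.1;1 0.075 0.003 0.002 0 5.7 -9.1;1 0.1 0.004 0.003 0 7.6 -12.2;1 0.125 0.005 0.003 0 9.5 -15.2;1 0.15 0.006 0.004 0 11.4 -18.2;1 0.175 0.007 0.005 0 13.2 -21.3;1 0.195 0.0075 0.005 0 14.8 -23.7;1 0.205 0.008 0.005 0 15.5 -24.9;1 0.21 0.008 0.005 0 15.9 -25.5"

```text
time_s: 9.57
eef_pos: [0.4428, -0.0533, 0.2604]
eef_rot: [0.122, 0.433, 0.859, 0.243]
wrist_force: [-0.4, 0.2, -4.0]
opening: 0.152
grasp_force: 61.2
```

```bash
python3 - <<'E'
from h import *
C=np.array([.464,.273]);psi=np.radians(70);u=np.array([np.cos(psi),np.sin(psi)])
o=ctrl.get_obs();print(o['q'].round(2),o['eef_pos'],o['wrist_force'])
p=C-.10*u
print(p,delta([*p,.26],toolR(psi,0,-.2)))
s=cam('scene')['img'];t=cam('top')['img']
o=np.zeros((400,800,3),np.uint8);o[:400,:400]=cv2.resize(t[170:270,352:452],(400,400),interpolation=cv2.INTER_CUBIC);o[:400,400:]=cv2.resize(t[160:270,270:380],(400,400),interpolation=cv2.INTER_CUBIC)
cv2.imwrite('pics/sh3.png',o[:,:,::-1])
E
```

```text
[-0.77 -0.34  2.17  0.57  1.26 -1.57] [ 0.44280411 -0.05334762  0.26041665] [-0.39043029  0.19559691 -3.96108365]
[0.42979799 0.17903074] (array([0.1946, 0.1086, 0.0673]), array([  0.06,  17.5 , -28.57]))
```

View pics/sh3.png

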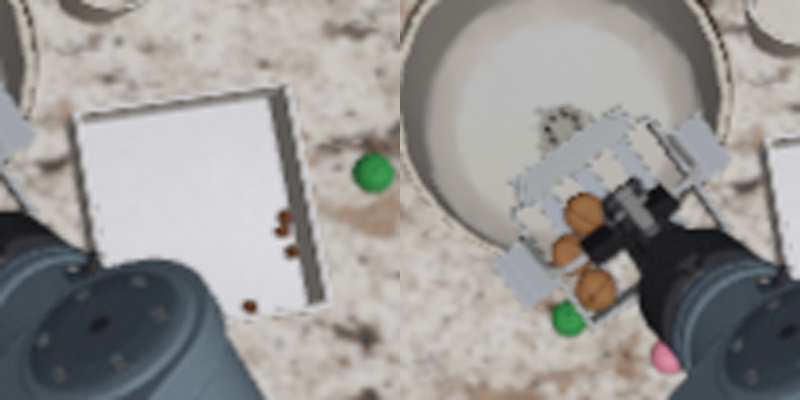

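All four chips are in the tray, at top crop (285,215), (282,230), (292,251) and (250,305). The three walnuts are in the basket. On to the bowl.

Emit:
servo_tool --series "1 0.004 0.002 0.001 0 0.35 -0.6;1 0.012 0.0065 0.004 0 1 -1.7;1 0.023 0.013 0.008 0 2.1 -3.4;1 0.039 0.022 0.013 0 3.5 -5.7;1 0.058 0.033 0.02 0 5.2 -8.6;1 0.08 0.045 0.0275 0 7.2 -11.7;1 0.103 0.058 0.0355 0 9.3 -15.1;1 0.125 0.07 0.043 0 11.2 -18.3;1 0.144 0.08 0.05 0 13 -21.1;1 0.162 0.09 0.056 0 14.5 -23.7;1 0.175 0.098 0.06 0 15.7 -25.7;1 0.185 0.1035 0.064 0 16.6 -27.1"

```text
time_s: 10.67
eef_pos: [0.4318, 0.1672, 0.2606]
eef_rot: [0.052, 0.182, 0.945, 0.267]
wrist_force: [1.4, 0.2, -3.7]
opening: 0.15
grasp_force: 61.2
```

```bash
cat > tip.py <<'E'
from h import *
import sys
C=np.array([.464,.273]);psi=np.radians(70);u=np.array([np.cos(psi),np.sin(psi)])
def tgt(th,off=-.025,z=.078):
    e=np.array([65,0,-101.5])/1e3; B=R.from_euler('ZY',[psi,th]); M=toolR(psi,0,th)
    spout=np.array([*(C+off*u),z]); g=spout-B.apply(e); return g-.006*M.as_matrix()[:,2],M
o=ctrl.get_obs();print(o['q'].round(2),o['eef_pos'],o['wrist_force'])
for a in sys.argv[1:]:
    th,off,z=map(float,a.split(',')); p,M=tgt(th,off,z); print(a,p.round(3),*delta(p,M))
E
python3 tip.py -.2,-.08,.11 -.1,-.04,.1 0,-.025,.085 .15,-.025,.08 .3,-.025,.078 .45,-.025,.078 .6,-.025,.078 .9,-.025,.078
```

```text
[-0.25 -0.26  2.12  0.58  1.27 -1.62] [0.4318146  0.16719417 0.26055835] [ 1.38543296  0.23455724 -3.69485139]
-.2,-.08,.11 [0.407 0.116 0.202] [ 0.0042 -0.0792  0.0205] [ 0.07  0.94 -1.48]
-.1,-.04,.1 [0.424 0.163 0.2  ] [ 0.0058 -0.0379  0.0479] [ 5.79  0.87 -1.53]
0,-.025,.085 [0.433 0.186 0.192] [ 0.0065 -0.0203  0.0678] [11.52  0.79 -1.57]
.15,-.025,.08 [0.438 0.202 0.196] [ 0.0071 -0.0041  0.0733] [20.12  0.68 -1.63]
.3,-.025,.078 [0.444 0.219 0.2  ] [0.0076 0.0134 0.0791] [28.71  0.55 -1.69]
.45,-.025,.078 [0.451 0.237 0.204] [0.0082 0.0311 0.0859] [37.3   0.43 -1.74]
.6,-.025,.078 [0.457 0.254 0.204] [0.0087 0.0475 0.0953] [45.9   0.3  -1.78]
.9,-.025,.078 [0.47  0.289 0.197] [0.0099 0.0753 0.1208] [ 6.309e+01  3.000e-02 -1.850e+00]
```

Emit:
servo_tool --series "1 0.001 -0.002 0.004 0.5 0.1 -0.2;1 0.002 -0.004 0.012 1.5 0.3 -0.5;1 0.003 -0.008 0.024 3 0.5 -0.9;1 0.004 -0.012 0.036 5 0.7 -1.2;1 0.005 -0.016 0.048 7.5 0.8 -1.4;1 0.006 -0.019 0.058 9.5 0.8 -1.5;1 0.0065 -0.0203 0.068 11.5 0.8 -1.6;1 0.0068 -0.015 0.0695 14.4 0.7 -1.6;1 0.007 -0.0095 0.071 17.2 0.7 -1.6;1 0.007 -0.004 0.073 20.1 0.7 -1.6;1 0.007 0.001 0.075 23 0.6 -1.6;1 0.0073 0.007 0.077 25.8 0.6 -1.7"

```text
time_s: 11.67
eef_pos: [0.4427, 0.2112, 0.1979]
eef_rot: [0.009, 0.176, 0.983, 0.048]
wrist_force: [0.4, -0.3, -4.3]
opening: 0.151
grasp_force: 61.1
```

```bash
python3 tip.py .3,-.025,.078 .45,-.025,.078 .6,-.025,.078 .75,-.025,.078 .9,-.025,.078
```

```text
[ 0.15  0.01  1.92  0.09  1.17 -1.1 ] [0.44273234 0.21121693 0.19788529] [ 0.41640795 -0.26702016 -4.2874044 ]
.3,-.025,.078 [0.444 0.219 0.2  ] [ 0.0012  0.0081 -0.0015] [ 2.73  0.03 -0.25]
.45,-.025,.078 [0.451 0.237 0.204] [ 0.0013  0.027  -0.0031] [ 1.132e+01  1.000e-02 -2.600e-01]
.6,-.025,.078 [0.457 0.254 0.204] [ 0.0013  0.0459 -0.0019] [ 1.992e+01 -1.000e-02 -2.600e-01]
.75,-.025,.078 [0.464 0.272 0.202] [0.0014 0.0644 0.0021] [28.51 -0.03 -0.26]
.9,-.025,.078 [0.47  0.289 0.197] [0.0015 0.0821 0.0088] [37.11 -0.05 -0.26]
```

Emit:
servo_tool --series "1 0.001 0.0085 -0.0015 2.7 0 -0.2;1 0.001 0.015 -0.002 5.6 0 -0.2;1 0.001 0.021 -0.003 8.5 0 -0.2;1 0.001 0.027 -0.003 11.3 0 -0.2;1 0.001 0.0315 -0.003 13.4 0 -0.2;1 0.001 0.036 -0.003 15.5 0 -0.2;1 0.001 0.041 -0.002 17.7 0 -0.2;1 0.001 0.046 -0.002 19.9 0 -0.2;1 0.001 0.0505 -0.001 22 0 -0.2;1 0.001 0.055 0 24.2 0 -0.2;1 0.001 0.06 0.001 26.4 0 -0.2;1 0.001 0.0645 0.002 28.5 0 -0.2"

```text
time_s: 12.67
eef_pos: [0.4643, 0.2725, 0.2019]
eef_rot: [-0.035, 0.17, 0.965, -0.195]
wrist_force: [0.8, -0.6, -3.9]
opening: 0.156
grasp_force: 61.2
```

```bash
python3 tip.py .75,-.025,.078 .9,-.025,.078 1.0,-.025,.08; python3 - <<'E'
from h import *
s=cam('scene')['img'];t=cam('top')['img']
o=np.zeros((400,800,3),np.uint8);o[:400,:400]=cv2.resize(t[170:270,172:272],(400,400),interpolation=cv2.INTER_CUBIC);o[:400,400:]=cv2.resize(s[120:230,200:310],(400,400),interpolation=cv2.INTER_CUBIC)
cv2.imwrite('pics/tip1.png',o[:,:,::-1])
E
```

```text
[ 0.46  0.38  1.53 -0.27  1.54 -0.71] [0.46426981 0.27248606 0.20193344] [ 0.8448668  -0.58640767 -3.89103944]
.75,-.025,.078 [0.464 0.272 0.202] [ 0.0004 -0.0007  0.0001] [ 0.13 -0.05 -0.01]
.9,-.025,.078 [0.47  0.289 0.197] [ 0.0004  0.0181 -0.0024] [ 8.72 -0.05 -0.01]
1.0,-.025,.08 [0.474 0.3   0.194] [ 0.0004  0.03   -0.0043] [ 1.445e+01 -5.000e-02 -1.000e-02]
```

View pics/tip1.png

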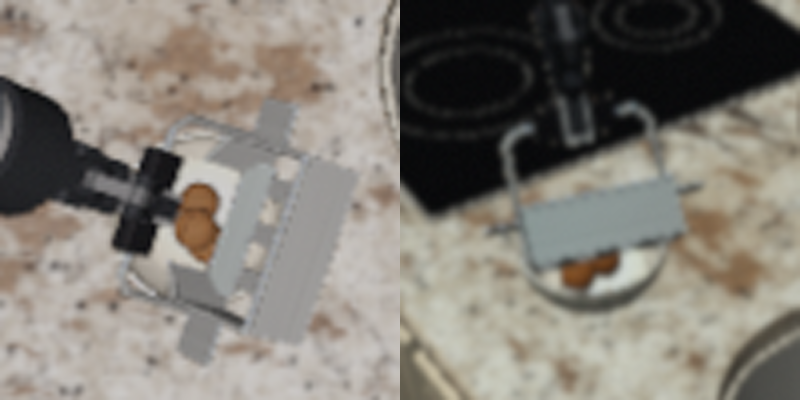

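Two or three walnuts are already in the bowl (top (198,215), scene (590,270)). I'll tip a little further to be sure.

Emit:
servo_tool --series "1 0 0.006 -0.001 2.9 0 0;1 0 0.012 -0.002 5.8 0 0;1 0 0.018 -0.0025 8.7 0 0;1 0 0.024 -0.0035 11.6 0 0;1 0 0.03 -0.0045 14.4 0 0;1 0 0.03 -0.0045 14.4 0 0;1 0 0.03 -0.0045 14.4 0 0;1 0 0.03 -0.0045 14.4 0 0;1 0 0.03 -0.01 14.4 0 0;1 0 0.03 -0.02 14.4 0 0;1 0 0.03 -0.03 14.4 0 0;1 0 0.03 -0.03 14.4 0 0"

```text
time_s: 13.77
eef_pos: [0.4786, 0.3102, 0.2226]
eef_rot: [-0.053, 0.165, 0.934, -0.312]
wrist_force: [0.8, -1.0, -2.4]
opening: 0.149
grasp_force: 61.2
```

```bash
python3 - <<'E'
from h import *
psi=np.radians(70)
for th,p in ((.5,[.44,.23,.26]),(0,[.43,.16,.26])): print(th,delta(p,toolR(psi,0,th)))
E
```

```text
0.5 (array([ 0.0088, -0.0933,  0.0233]), array([-28.28,   0.2 ,  -0.04]))
0 (array([-0.0057, -0.1487,  0.0648]), array([-5.693e+01,  2.100e-01,  1.000e-02]))
```

Emit:
servo_tool --series "1 0 -0.006 -0.008 -2 0 0;1 0 -0.015 -0.008 -6 0 0;1 0 -0.027 -0.004 -11 0 0;1 0 -0.04 0 -16 0 0;1 0 -0.054 0.006 -21 0 0;1 0 -0.068 0.012 -26 0 0;1 0 -0.082 0.02 -31 0 0;1 0 -0.096 0.028 -36.5 0 0;1 0 -0.11 0.038 -42 0 0;1 0 -0.124 0.048 -47.5 0 0;1 0 -0.138 0.057 -53 0 0;1 0 -0.149 0.065 -57 0 0"

```text
time_s: 14.77
eef_pos: [0.4224, 0.1595, 0.258]
eef_rot: [0.031, 0.17, 0.97, 0.171]
wrist_force: [-0.7, -0.8, -3.7]
opening: 0.156
grasp_force: 61.2
```

```bash
python3 - <<'E'
from h import *
print(delta([.455,-.262,.26],toolR(np.radians(7.1))))
s=cam('scene')['img'];t=cam('top')['img']
o=np.zeros((400,800,3),np.uint8);o[:400,:400]=cv2.resize(t[150:270,182:302],(400,400),interpolation=cv2.INTER_CUBIC);o[:400,400:]=cv2.resize(s[130:260,200:330],(400,400),interpolation=cv2.INTER_CUBIC)
cv2.imwrite('pics/tip2.png',o[:,:,::-1])
E
```

```text
(array([-0.1744, -0.3612, -0.1335]), array([  0.08, -21.46,  59.19]))
```

View pics/tip2.png

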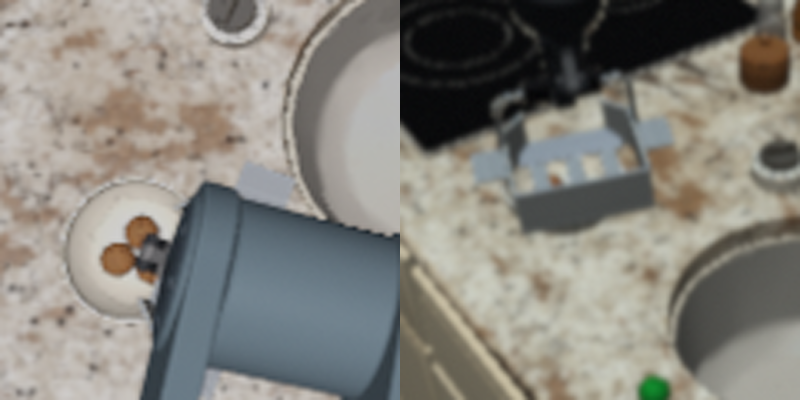

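All three walnuts are in the bowl ((118,260), (140,232), (148,278)) and the basket is empty. Heading back to the tray.

Emit:
servo_tool --series "1 -0.004 -0.007 -0.003 0 -0.4 1.2;1 -0.01 -0.022 -0.008 0 -1.3 3.6;1 -0.02 -0.041 -0.015 0 -2.5 6.8;1 -0.03 -0.062 -0.023 0 -3.7 10.2;1 -0.04 -0.083 -0.031 0 -4.9 13.6;1 -0.05 -0.104 -0.038 0 -6.2 17;1 -0.06 -0.125 -0.046 0 -7.4 20.5;1 -0.07 -0.146 -0.054 0 -8.6 24;1 -0.08 -0.167 -0.061 0 -9.9 27.3;1 -0.09 -0.187 -0.069 0 -11.1 30.7;1 -0.1 -0.208 -0.077 0 -12.3 34;1 -0.11 -0.229 -0.085 0 -13.6 37.5"

```text
time_s: 15.87
eef_pos: [0.4436, -0.1073, 0.2598]
eef_rot: [0.086, 0.492, 0.853, 0.148]
wrist_force: [1.4, -0.2, -4.0]
opening: 0.154
grasp_force: 61.1
```

```bash
python3 - <<'E'
from h import *
print(delta([.455,-.262,.255],toolR(np.radians(7.1))))
E
```

```text
(array([-0.1396, -0.0653, -0.0182]), array([-0.28, -7.76, 21.61]))
```

Emit:
servo_tool --series "1 -0.018 -0.008 -0.002 0 -1 2.8;1 -0.036 -0.017 -0.005 0 -2 5.6;1 -0.054 -0.025 -0.007 -0.1 -3 8.4;1 -0.072 -0.034 -0.009 -0.1 -4 11.2;1 -0.09 -0.042 -0.012 -0.2 -5 14;1 -0.107 -0.05 -0.014 -0.2 -6 16.6;1 -0.121 -0.057 -0.016 -0.3 -6.8 18.8;1 -0.132 -0.062 -0.017 -0.3 -7.4 20.5;1 -0.14 -0.065 -0.018 -0.3 -7.8 21.6;1 -0.14 -0.065 -0.018 -0.3 -7.8 21.6;1 -0.14 -0.065 -0.018 -0.3 -7.8 21.6"

```text
time_s: 16.78
eef_pos: [0.4554, -0.261, 0.254]
eef_rot: [0.115, 0.651, 0.739, 0.132]
wrist_force: [0.3, 0.3, -5.1]
opening: 0.151
grasp_force: 61.2
```

```bash
python3 - <<'E'
from h import *
yaw=np.radians(7.1)
# grip originally gripped with TCP local offset; check basket pose in hand by wings
c=cam('scene');P=cloud(c); t=cam('top');Q=cloud(t)
o=ctrl.get_obs(); print(o['eef_pos'])
for k,P in (('s',P),('t',Q)):
    m=(P[...,2]>.145)&(P[...,2]<.195)&(P[...,0]>.3)&(P[...,0]<.6)&(P[...,1]<-.12)&(P[...,1]>-.42)
    d=P-np.array([.4635,-.262,0]); lx=d[...,0]*np.cos(yaw)+d[...,1]*np.sin(yaw); ly=-d[...,0]*np.sin(yaw)+d[...,1]*np.cos(yaw)
    for s in (1,-1):
        n=m&(s*ly>.069)&(s*ly<.11)&(abs(lx)<.045)
        print(k,s,n.sum(),[np.percentile(a[n],[2,50,98]).round(4) if n.sum() else 0 for a in (lx,ly,P[...,2])])
print(delta([.4558,-.2630,.1437],toolR(yaw)))
E
```

```text
[ 0.45533671 -0.26056485  0.2540616 ]
s 1 51 [array([-0.0224, -0.0146, -0.0056]), array([0.0702, 0.0809, 0.0917]), array([0.1646, 0.1673, 0.1696])]
s -1 189 [array([-0.0238, -0.0034,  0.0189]), array([-0.0927, -0.0812, -0.0697]), array([0.1721, 0.1748, 0.178 ])]
t 1 144 [array([-0.0205,  0.0003,  0.0215]), array([0.0696, 0.0804, 0.0914]), array([0.166 , 0.1691, 0.173 ])]
t -1 53 [array([-0.0032,  0.0109,  0.0193]), array([-0.0934, -0.086 , -0.073 ]), array([0.1732, 0.177 , 0.1795])]
(array([-0.0026, -0.0379,  0.1037]), array([ 0.09, -0.12,  0.11]))
```

The basket has slipped to a 2.6° roll in the grip: left wing 168 mm, right 175 mm. I'll correct that while lowering, then creep down.

Emit:
servo_tool --series "1 -0.001 -0.003 0.008 0 0.8 0.3;1 -0.002 -0.007 0.018 0 1.6 0.6;1 -0.003 -0.011 0.03 0 2.5 0.9;1 -0.003 -0.016 0.043 0 2.5 0.9;1 -0.003 -0.021 0.056 0 2.5 0.9;1 -0.003 -0.025 0.067 0 2.5 0.9;1 -0.003 -0.028 0.075 0 2.5 0.9;1 -0.003 -0.03 0.081 0 2.5 0.9;1 -0.003 -0.031 0.0845 0 2.5 0.9;1 -0.003 -0.031 0.0845 0 2.5 0.9;1 -0.003 -0.031 0.0845 0 2.5 0.9"

```text
time_s: 17.8
eef_pos: [0.456, -0.2645, 0.1645]
eef_rot: [0.099, 0.654, 0.736, 0.147]
wrist_force: [0.0, -1.2, -3.0]
opening: 0.156
grasp_force: 61.2
```

```bash
python3 - <<'E'
from h import *
yaw=np.radians(7.1)
P=cloud(cam('scene'));Q=cloud(cam('top'));o=ctrl.get_obs(); print(o['eef_pos'],o['wrist_force'])
for k,P in (('s',P),('t',Q)):
    m=(P[...,2]>.069)&(P[...,2]<.1)
    d=P-np.array([.4635,-.262,0]); lx=d[...,0]*np.cos(yaw)+d[...,1]*np.sin(yaw); ly=-d[...,0]*np.sin(yaw)+d[...,1]*np.cos(yaw)
    for s in (1,-1):
        n=m&(s*ly>.069)&(s*ly<.11)&(abs(lx)<.045)
        print(k,s,n.sum(),[np.percentile(a[n],[2,50,98]).round(4) if n.sum() else 0 for a in (lx,ly,P[...,2])])
        if n.sum()>30: print('plane slope',np.linalg.lstsq(np.c_[lx[n],ly[n],np.ones(n.sum())],P[...,2][n],rcond=None)[0].round(3))
E
```

```text
[ 0.45612426 -0.26476002  0.16500061] [ 0.57407926 -0.39978631 -3.82110907]
s 1 78 [array([-0.0214, -0.0033,  0.0196]), array([0.0717, 0.0848, 0.0929]), array([0.079 , 0.0813, 0.0847])]
plane slope [ 0.007 -0.038  0.085]
s -1 174 [array([-0.0234, -0.0029,  0.0186]), array([-0.0932, -0.0811, -0.0695]), array([0.0783, 0.0816, 0.0841])]
plane slope [ 0.001 -0.015  0.08 ]
t 1 119 [array([-0.0203,  0.0006,  0.0218]), array([0.0697, 0.0809, 0.0911]), array([0.0799, 0.0838, 0.0877])]
plane slope [ 0.004 -0.018  0.085]
t -1 41 [array([-0.0018,  0.0119,  0.0194]), array([-0.0943, -0.0861, -0.0748]), array([0.0798, 0.0839, 0.0869])]
plane slope [-0.031  0.065  0.09 ]
```

Level and centred, about 20.5 mm to go.

Emit:
servo_tool --series "1 0 -0.001 0.003 0 0 0;1 0 -0.0025 0.007 0 0 0;1 0 -0.004 0.011 0 0 0;1 0 -0.005 0.014 0 0 0;1 0 -0.0058 0.016 0 0 0;1 0 -0.0062 0.017 0 0 0;1 0 -0.0064 0.0176 0 0 0;1 0 -0.0066 0.0182 0 0 0;1 0 -0.0068 0.0187 0 0 0;1 0 -0.007 0.0191 0 0 0;1 0 -0.007 0.0191 0 0 0;1 0 -0.007 0.0191 0 0 0"

```text
time_s: 18.9
eef_pos: [0.4559, -0.2635, 0.1445]
eef_rot: [0.099, 0.654, 0.736, 0.147]
wrist_force: [-2.3, 1.7, 1.6]
opening: 0.148
grasp_force: 61.9
```

Emit:
servo_tool --series "1 0 -0.0002 0.0004 0 0 0;1 0 -0.0002 0.0004 0 0 0;1 0 -0.0002 0.0004 0 0 0"

```text
time_s: 19.15
eef_pos: [0.456, -0.2635, 0.1444]
eef_rot: [0.099, 0.654, 0.736, 0.147]
wrist_force: [-3.7, 2.5, 6.6]
opening: 0.15
grasp_force: 62.9
```

It's resting on the rims: the vertical force went from −4 N to +7 N. Releasing slowly.

Emit:
servo_tool --series "0.7 0 0 0 0 0 0;0.65 0 0 0 0 0 0;0.6 0 0 0 0 0 0;0.5 0 0 0 0 0 0;0.4 0 0 0 0 0 0;0.2 0 0 0 0 0 0;0 0 0 0 0 0 0;-0.2 0 0 0 0 0 0;-0.4 0 0 0 0 0 0;-0.4 0 0 0 0 0 0"

```text
time_s: 19.98
eef_pos: [0.4556, -0.2633, 0.1434]
eef_rot: [0.098, 0.654, 0.736, 0.147]
wrist_force: [0.8, -0.1, 0.2]
opening: 0.7
grasp_force: 0.0
```

Emit:
servo_tool --series "-0.4 0 0 -0.005 0 0 0;-0.4 0 0 -0.012 0 0 0;-0.4 0 0 -0.022 0 0 0;-0.4 0 0 -0.035 0 0 0;-0.4 0 0 -0.05 0 0 0;-0.4 0 0 -0.07 0 0 0;-0.4 0 0 -0.09 0 0 0;-0.4 0 0 -0.11 0 0 0;-0.4 0 0 -0.13 0 0 0;-0.4 0 0 -0.15 0 0 0;-0.4 0 0 -0.15 0 0 0"

```text
time_s: 20.9
eef_pos: [0.4053, -0.2785, 0.2892]
eef_rot: [0.102, 0.654, 0.736, 0.145]
wrist_force: [-0.5, -0.3, 0.4]
opening: 0.698
grasp_force: 0.0
```

```bash
python3 - <<'E'
from h import *
yaw=np.radians(7.1)
c=cam('scene');t=cam('top');P=cloud(c);Q=cloud(t);o=ctrl.get_obs(); print(o['eef_pos'],o['wrist_force'])
for k,P in (('s',P),('t',Q)):
    m=(P[...,2]>.05)&(P[...,2]<.08)
    d=P-np.array([.4635,-.262,0]); lx=d[...,0]*np.cos(yaw)+d[...,1]*np.sin(yaw); ly=-d[...,0]*np.sin(yaw)+d[...,1]*np.cos(yaw)
    for s in (1,-1):
        n=m&(s*ly>.0855)&(s*ly<.11)&(abs(lx)<.045)
        print(k,s,n.sum(),[np.percentile(a[n],[2,50,98]).round(4) if n.sum() else 0 for a in (lx,ly,P[...,2])])
s=c['img'];t=t['img']
o=np.zeros((600,800,3),np.uint8);o[:400,:400]=cv2.resize(t[170:270,352:452],(400,400),interpolation=cv2.INTER_CUBIC);o[:400,400:]=cv2.resize(s[225:345,300:420],(400,400),interpolation=cv2.INTER_CUBIC)
o[400:,:200]=cv2.resize(t[195:255,192:252],(200,200));o[400:,200:600]=cv2.resize(t[150:265,182:412],(400,200))
cv2.imwrite('pics/end.png',o[:,:,::-1])
E
```

```text
[ 0.40504689 -0.27694213  0.28528815] [-0.30755343  0.26437789 -0.69145903]
s 1 40 [array([-0.0216,  0.0004,  0.0215]), array([0.0863, 0.0897, 0.0934]), array([0.0578, 0.0613, 0.0641])]
s -1 49 [array([-0.023 , -0.0036,  0.0183]), array([-0.092 , -0.089 , -0.0856]), array([0.0582, 0.0614, 0.0657])]
t 1 38 [array([-0.0191,  0.0007,  0.021 ]), array([0.0855, 0.0892, 0.0926]), array([0.0599, 0.0631, 0.067 ])]
t -1 7 [array([0.0127, 0.0157, 0.0188]), array([-0.0942, -0.0902, -0.0881]), array([0.0587, 0.0629, 0.0658])]
```

View pics/end.png

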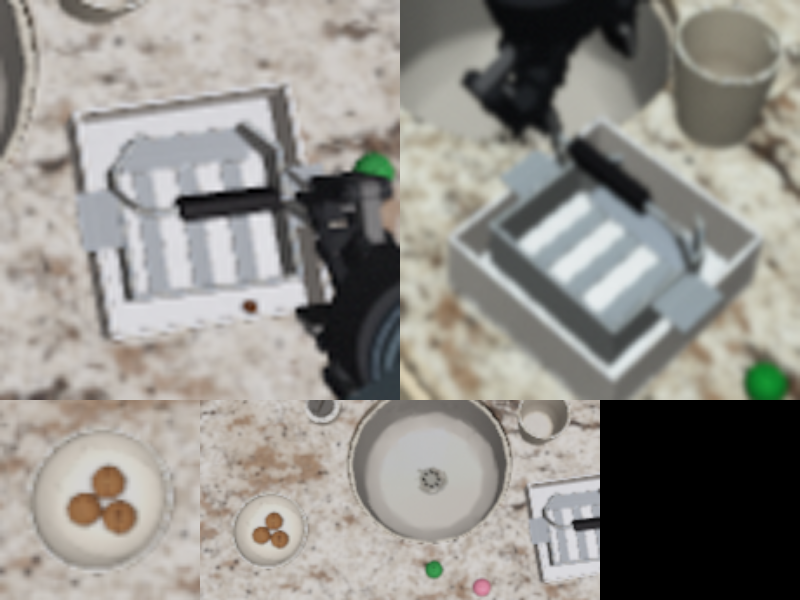

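The empty basket hangs level by both wings (61–63 mm on both sides). The three walnuts lie in the bowl, the chips are in the tray, and the gripper is clear.

```bash
python3 -c "
from bench import ctrl
print(ctrl.hand_in())"
```

```text
the job is handed in; nothing more can be done
None
```

The job is done and handed in: all four chips are in the tray, the three walnuts are in the dotted bowl, and the empty basket is hung level and released at about 21 s on the robot's clock; no verdict came back with the hand-in.

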